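# Slide the carafe onto the black mat

### The arm

A 6-joint arm with a two-finger parallel gripper is mounted at the origin on a cart in front of the work surface, level with it; the furniture and walls round the work are solid. World frame = base frame: x ahead of the robot, y to its left, z up, the work surface at z = 0. Lengths are in m, angles in degrees, forces in N, time in s.
With the tool pointing down it reaches from about 0.4 to 0.825 m from the base axis. Payload 7 kg.
Tool frame: the origin (TCP) lies midway between the tips of the shut fingers; the grasp point (between the pads) lies 19 mm behind it; z points along the fingers, y is the direction in which the jaws open and shut (so a half turn about z gives the same grasp; the last joint's range is limited). The gripper opens to 88 mm and grips with 3 to 60 N. Pads are 19 mm wide; open, the fingers measure 130 mm over their backs; the gripper's body (78 mm by 193 mm) begins 47 mm behind the grasp point.
Start: joints at [84.173, 20.546, 0.682, 0, -70.136, -16.507], TCP at [0.257, 0.624, 0.227] pointing down, gripper open.
Joint ranges: [-176.03, 176.03], [-82.01, 121.73], [-58.28, 71.71], [-173.87, 95.51], [-174.79, -0.11], [-173.66, 173.66]. Speed limits (degrees/s): [136.94, 136.94, 172.46, 180, 180, 180].

### API

Orientations are given as [roll, pitch, yaw] about the fixed x, y, z axes, in that order (R = Rz(yaw) Ry(pitch) Rx(roll)).
In Python, from plant import ctrl gives the robot as it stands.
- The arm moves only by the tool jog_arm, never from a script. Its argument "deltas" is a list of rows, each a list of 2 entries, a list of its own where there are three numbers: the shift along the tool's x, y, z in m, then the turn about the tool's z in degrees. A call has 1 to 20 rows; each row is the pose to reach, as a shift and turn from the pose commanded when the call began, along the tool's axes at that moment; what a row does not reach only later rows make up. A row lasts 1/10 s, in which the tool goes at most 50 mm and 8.59 degrees, less where a joint would pass 70% of its speed; a pose out of reach is approached as far as the arm can. A call with a gripper value outside its range is refused whole. "jaw" is the closure, from -1 (fully open) to 1 (shut), set as the call begins (left out, the last holds). The fingers move at their own pace and stop on an object; the grip force is fixed at half the most. Time passes only in rows, so rows that repeat a pose let the fingers close. It gives the time, the measured TCP pose, the force and the opening at its end, in the units of the state.
- ctrl.get_obs(): the state, without advancing time (a new reading comes with each control period).
- ctrl.snapshot(name): name is "scene" or "side" or "wrist"; returns the picture (480x640x3 uint8, red, green, blue); there is no depth.
- ctrl.camera_params(name): a dict with "camera_matrix" (3x3 intrinsics, pixels), "D" ([k1, k2, p1, p2, k3] as OpenCV has them; the pictures are not rectified), "position" and "rotation" of the camera in the world. Camera axes: x right, y down, z forward; pixel columns grow to the right and rows downward; lengths in m; the calibration is good to about 2 mm. A picture is of the moment at which its call begins: read the wrist's pose just before it. camera_params takes no time and is no camera call; for the wrist camera it gives the pose at the moment of the call.
- ctrl.close_job(): hands the job in, once; it reports no verdict.
Trained networks look in the newest picture that a camera, given by its name, has taken for a name from the list of things; names that differ only in an ending like _2 or _b are one class to them, and where a whole thing is asked for, a point or a joint stands for the part that bears it (a point fixed in the world has none). Each returns a list of dicts, best first, with "conf" (0 to 1); they miss things now and then, are a little off and sometimes report something else, mostly with a low value. They report only what shows in the picture. A call takes as long as a camera call.
- ctrl.boxes_of(query, camera): "bbox" ([left, top, width, height] as shares, 0 to 1, of the picture: columns of its width, rows of its height, round what is visible of it).
- ctrl.cut_out(query, camera): "mask" (480x640 bool, what is visible of it) and "bbox" ([left, top, width, height] as shares, 0 to 1, of the picture: columns of its width, rows of its height, round what is visible of it).
The state is a dict: "clock": time; "joint_pos": joint angles; "qvel": joint speeds; "tau": joint torques, N m; "tool_pos": TCP position; "orientation": TCP orientation; "force": force on the tool from outside, world axes, zero at the start; "moment": the same for the moment, N m; "opening": finger opening in m.
Only numpy, scipy, OpenCV 4.12 (cv2) and the standard library are available. Lean on these libraries where they do the work, as an engineer would, in place of code of your own. Each camera call takes 0.05 s, during which the arm holds its last target. There are 200 camera calls.

### The job

Slide the glass carafe across the tabletop, without lifting or tipping it, and leave it standing in the middle of the round black mat (not the cork one), with its whole foot on the mat. Leave the two mugs and the steel canister where they stand.

Things in the scene. Friction and masses are not known exactly. Their poses are not given: they have to be found in the camera images.
- carafe_mid (a point): Loose glass carafe, dark below, white lid and side handle; 123 mm high, 0.3 to 0.6 kg. The point lies on the axis of its round body, 60 mm up; z is up. Body: a near-upright wall 115 mm across, 1 to 104 mm up; foot 92 mm across. The handle reaches 90 mm from the axis towards (-0.79, -0.61) in x, y, 30 to 114 mm up, and starts facing away from the robot. Pushed 25 to 70 mm up it slides, not tips.
- carafe_handle (a point): The middle of the carafe's white handle, 60 mm above the carafe's underside.
- black_mat_centre (a point): Centre of the top of the round black mat, the target: 136 mm across, 1.4 mm thin, lies flat and fixed on the table; things slide onto it without catching. It may lie to the left or to the right of the cork mat.
- cork_mat_centre (a point): Centre of the top of the round cork-coloured mat, same size, also fixed: not the target.
- polka_mug: Small white mug with yellow dots, loose, 54 mm high, cup 62 mm across; the origin is on the table under the middle of cup and handle together; the cup's axis is 13 mm along its +y, the handle reaches 44 mm along its -y. Stands to the right of the carafe, nearer the robot.
- dark_mug: Small dark grey mug, loose, 49 mm high, cup 66 mm across; the origin is on the table under the middle of cup and handle together; the cup's axis is 14 mm along its +y, the handle reaches 46 mm along its -y. Stands to the right of the carafe, farther from the robot than the other mug.
- canister: Round steel canister with a black lid, loose, 67 mm across, 122 mm high; origin at the centre of its underside. Stands to the left of the carafe, nearer the robot.

How it is judged (in metres and radians):
At the end, for the whole second after the job is handed in: The carafe stands upright and at rest on the table with its axis within 22 mm of the centre of the black mat, so that its foot is wholly on the mat (horizontal distance between carafe_mid and black_mat_centre below 0.022 m and height (world z) of carafe_mid below 0.066 m and angle between carafe_mid's own z axis and vertical below 0.08 rad and linear speed of carafe below 0.02 m/s); the robot touches nothing.
It fails at once if the carafe is lifted (its middle rises more than 15 mm) (height (world z) of carafe_mid above 0.075 m).
It fails at once if the carafe is tipped by more than 0.25 rad (angle between carafe_mid's own z axis and vertical above 0.25 rad).
It fails at once if a mug or the canister is moved more than 25 mm (distance of any of polka_mug, dark_mug, canister from where it was at the start of the episode above 0.025 m).
It also fails if it takes over 42 s, if anything falls off the work surface, if the arm or the gripper's body presses on something with over 40 N, if the wrist force passes 120 N, or if a joint passes its speed limit or range.

## Working session

There is one attempt and no reset: what is moved stays moved. The work goes in short steps, Python scripts to look and compute and a tool call to move; the robot and the scene stay as the last step left them, time stands still between calls to the robot, and variables do not carry over. Pictures are saved under pics/ and viewed, and the job is handed in when it is done.

Besides the shell and the picture viewer there is one more tool, called after "Emit:" as name(argument=value, ...) on one line, values as JSON. jog_arm: Moves the arm, as the interface text tells. Its arguments: {"type":"object","properties":{"deltas":{"type":"array","items":{"type":"array"}},"jaw":{"type":"number"}},"required":["deltas"]}

```bash
mkdir -p pics; cat > h.py <<'E'
import numpy as np, cv2
from plant import ctrl
def ray(cam,uv):
    p=ctrl.camera_params(cam);K=np.array(p["camera_matrix"]);R=np.array(p["rotation"]);t=np.array(p["position"])
    n=cv2.undistortPoints(np.array(uv,float).reshape(-1,1,2),K,np.array(p["D"],float)).reshape(-1,2)
    return t,(np.c_[n,np.ones(len(n))])@R.T
def onz(cam,uv,z):
    t,d=ray(cam,uv);return (t+d*((z-t[2])/d[:,2])[:,None])
def save(cam,n):
    im=ctrl.snapshot(cam);cv2.imwrite(f"pics/{n}.png",im[:,:,::-1]);return im
E
python3 - <<'E'
from h import *
o=ctrl.get_obs();print(o["clock"],o["tool_pos"],o["orientation"])
for c in["scene","side"]:
    save(c,c+"0");print(c,np.round(ctrl.camera_params(c)["position"],3))
    for q in["carafe_mid","black_mat_centre","cork_mat_centre","polka_mug","dark_mug","canister"]:
        for r in ctrl.cut_out(q,c)[:2]:
            x,y,w,h=np.array(r["bbox"])*[640,480,640,480]
            m=r["mask"];v,u=np.nonzero(m)
            print(q,round(r["conf"],2),np.round([x,y,w,h]),"bottom->z0",np.round(onz(c,[[x+w/2,y+h]],0),3)[0],"centre z0",np.round(onz(c,[[x+w/2,y+h/2]],0),3)[0])
E
```

```text
0.0 [0.25632592 0.62389603 0.225607  ] [ 1.79901964e+02 -8.74939894e-03 -2.23416224e+01]
scene [-0.147 -0.536  0.673]Traceback (most recent call last):
  File "<stdin>", line 9, in <module>
  File "h.py", line 8, in onz
    t,d=ray(cam,uv);return (t+d*((z-t[2])/d[:,2])[:,None])
                                          ~^^^^^
IndexError: too many indices for array: array is 1-dimensional, but 2 were indexed
```

```bash
python3 - <<'E'
from h import *
for c in["scene","side","wrist"]: print(ctrl.camera_params(c))
E
```

```text
{'camera_matrix': array([[562.98632683,   0.        , 314.77509103],
       [  0.        , 562.98632683, 231.47422307],
       [  0.        ,   0.        ,   1.        ]]), 'D': array([0.05700264, 0.        , 0.        , 0.        , 0.        ]), 'position': array([-0.14701322, -0.53614022,  0.67255398]), 'rotation': array([-124.455129  ,    1.04543115,  -46.39142097])}
{'camera_matrix': array([[496.33052499,   0.        , 315.37423072],
       [  0.        , 496.33052499, 234.93385793],
       [  0.        ,   0.        ,   1.        ]]), 'D': array([0.01899118, 0.        , 0.        , 0.        , 0.        ]), 'position': array([ 0.13359526, -0.51691012,  0.6539491 ]), 'rotation': array([-130.70761074,   -0.20922207,  -31.9795557 ])}
{'camera_matrix': array([[364.10549909,   0.        , 323.37392312],
       [  0.        , 364.10549909, 239.54347942],
       [  0.        ,   0.        ,   1.        ]]), 'D': array([-0.05513003,  0.        ,  0.        ,  0.        ,  0.        ]), 'position': array([0.32763806, 0.59502701, 0.3842516 ]), 'rotation': array([ 1.63593000e+02, -3.09424416e-02, -1.12381479e+02])}
```

View pics/scene0.png

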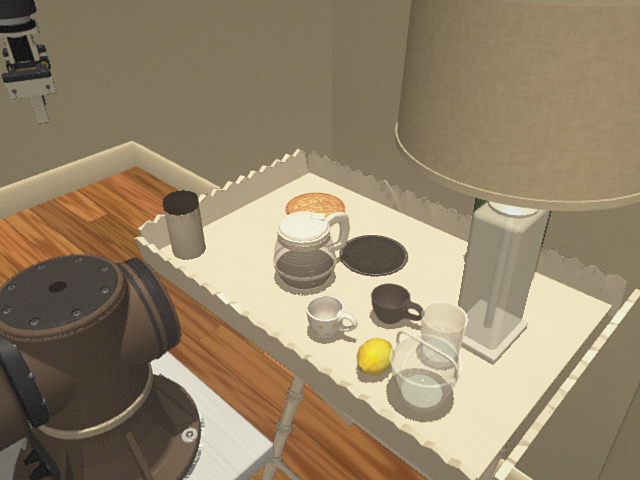

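```bash
sed -i 's/R=np.array(p\["rotation"\])/R=Rot.from_euler("xyz",p["rotation"],degrees=True).as_matrix()/; 1a from scipy.spatial.transform import Rotation as Rot' h.py
python3 - <<'E'
from h import *
for c in["scene","side"]:
    save(c,c+"1")
    for q in["carafe_mid","black_mat_centre","cork_mat_centre","polka_mug","dark_mug","canister","carafe_handle"]:
        for r in ctrl.cut_out(q,c)[:2]:
            x,y,w,h=np.array(r["bbox"])*[640,480,640,480]
            print(c,q,round(r["conf"],2),np.round([x,y,w,h]),"bottom->z0",np.round(onz(c,[[x+w/2,y+h]],0),3)[0],"centre z0",np.round(onz(c,[[x+w/2,y+h/2]],0),3)[0], "centre z.06",np.round(onz(c,[[x+w/2,y+h/2]],0.06),3)[0])
print(ctrl.get_obs()["clock"])
E
```

```text
scene carafe_mid 0.83 [270. 211.  80.  77.] bottom->z0 [0.415 0.028 0.   ] centre z0 [0.501 0.111 0.   ] centre z.06 [0.443 0.053 0.06 ]
scene black_mat_centre 0.87 [342. 238.  65.  40.] bottom->z0 [ 0.52 -0.04  0.  ] centre z0 [ 0.568 -0.001  0.   ] centre z.06 [ 0.505 -0.049  0.06 ]
scene cork_mat_centre 0.8 [284. 192.  62.  30.] bottom->z0 [0.582 0.176 0.   ] centre z0 [0.626 0.218 0.   ] centre z.06 [0.557 0.151 0.06 ]
scene polka_mug 0.96 [308. 291.  47.  49.] bottom->z0 [ 0.345 -0.089  0.   ] centre z0 [ 0.388 -0.05   0.   ] centre z.06 [ 0.341 -0.093  0.06 ]
scene dark_mug 0.59 [370. 284.  52.  41.] bottom->z0 [ 0.445 -0.146  0.   ] centre z0 [ 0.486 -0.115  0.   ] centre z.06 [ 0.429 -0.153  0.06 ]
scene canister 0.84 [164. 192.  42.  67.] bottom->z0 [0.312 0.271 0.   ] centre z0 [0.383 0.371 0.   ] centre z.06 [0.336 0.29  0.06 ]
scene carafe_handle 0.65 [269. 214.  83.  72.] bottom->z0 [0.421 0.034 0.   ] centre z0 [0.501 0.111 0.   ] centre z.06 [0.443 0.054 0.06 ]
side carafe_mid 0.73 [253. 207.  87.  83.] bottom->z0 [0.43  0.016 0.   ] centre z0 [0.486 0.111 0.   ] centr
[... 174 characters left out ...]

side cork_mat_centre 0.86 [295. 181.  52.  38.] bottom->z0 [0.576 0.166 0.   ] centre z0 [0.612 0.222 0.   ] centre z.06 [0.568 0.154 0.06 ]
side polka_mug 0.93 [261. 305.  45.  49.] bottom->z0 [ 0.344 -0.09   0.   ] centre z0 [ 0.367 -0.048  0.   ] centre z.06 [ 0.346 -0.091  0.06 ]
side polka_mug 0.37 [161. 165.  46.  69.] bottom->z0 [0.314 0.269 0.   ] centre z0 [0.356 0.381 0.   ] centre z.06 [0.336 0.298 0.06 ]
side dark_mug 0.8 [335. 303.  48.  48.] bottom->z0 [ 0.448 -0.149  0.   ] centre z0 [ 0.476 -0.11   0.   ] centre z.06 [ 0.444 -0.147  0.06 ]
side canister 0.68 [163. 163.  44.  73.] bottom->z0 [0.313 0.262 0.   ] centre z0 [0.357 0.38  0.   ] centre z.06 [0.337 0.297 0.06 ]
0.9
```

View pics/side1.png

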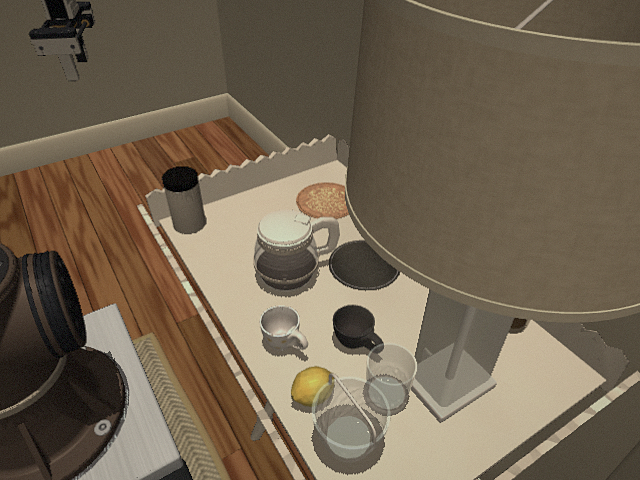

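```bash
python3 - <<'E'
from h import *
import cv2
ims={c:cv2.imread(f"pics/{c}1.png") for c in("scene","side")}
a=cv2.resize(ims["scene"][195:305,230:420],None,fx=4,fy=4)[:, :]
b=cv2.resize(ims["side"][195:305,230:420],None,fx=4,fy=4)
cv2.imwrite("pics/crop1.png",cv2.resize(np.vstack([a,b]),(520,600)))
def tri(p,q):
    t1,d1=ray("scene",[p]);t2,d2=ray("side",[q]);d1=d1[0];d2=d2[0]
    s=np.linalg.lstsq(np.c_[d1,-d2],t2-t1,rcond=None)[0]
    A=t1+s[0]*d1;B=t2+s[1]*d2;return np.round((A+B)/2,3),np.round(np.linalg.norm(A-B),3)
print("shade left",tri((396,130),(347,190)))
print("lid",tri((303,230),(286,229)))
print("handle top", tri((341,215),(331,222)))
for z in(0.05,.12):
  print(z,onz("scene",[[305,[258,230][z>.1]]],z).round(3),onz("side",[[286,[262,229][z>.1]]],z).round(3))
for n,p in(("scene",[[490,325],[500,350]]),("side",[[455,380]])):print("lamp base",onz(n,p,0.01).round(3))
E
```

```text
shade left (array([ 0.373, -0.181,  0.377]), np.float64(0.031))
lid (array([0.442, 0.07 , 0.097]), np.float64(0.002))
handle top (array([0.516, 0.041, 0.104]), np.float64(0.003))
0.05 [[0.428 0.052 0.05 ]] [[0.425 0.043 0.05 ]]
0.12 [[0.421 0.042 0.12 ]] [[0.43  0.047 0.12 ]]
lamp base [[ 0.54  -0.265  0.01 ]
 [ 0.501 -0.304  0.01 ]]
lamp base [[ 0.533 -0.272  0.01 ]]
```

View pics/crop1.png

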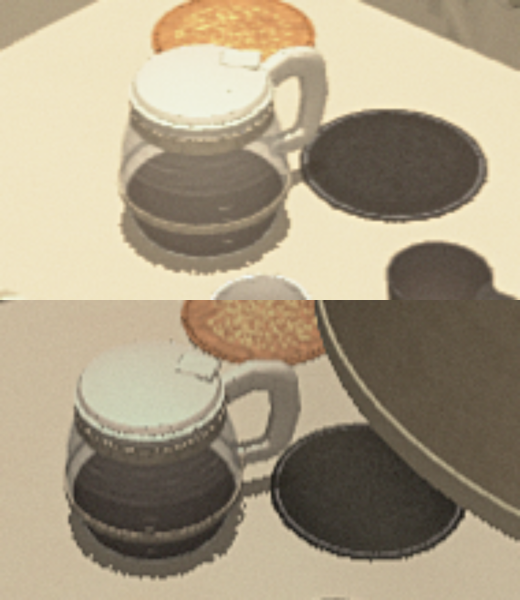

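```bash
python3 - <<'E'
from h import *
from scipy.optimize import least_squares
P={"scene":[(396,130),(420,163),(470,192),(540,205),(600,200)],"side":[(347,190),(362,225),(400,262),(450,292),(500,307),(580,313)]}
def f(v):
    return np.concatenate([np.hypot(*(onz(c,p,v[3])[:,:2]-v[:2]).T)-v[2] for c,p in P.items()])
s=least_squares(f,[.535,-.268,.18,.36]);print(s.x.round(3),f(s.x).round(3))
E
```

```text
[ 0.523 -0.265  0.163  0.352] [ 0.003 -0.005  0.004  0.003 -0.005  0.    -0.002 -0.002  0.002  0.002
  0.   ]
```

Emit:
jog_arm(deltas=[[[0,0,-0.05],0],[[0,0,-0.1],0],[[0,0,-0.12],0]], jaw=-1)

```text
clock: 1.2
tool_pos: [0.2574, 0.6255, 0.3526]
orientation: [-179.6, 0.0, -22.3]
force: [-0.3, 0.7, 1.0]
opening: 0.0875
```

Emit:
jog_arm(deltas=[[[0.033,0.045,0],0],[[0.066,0.089,0],0],[[0.099,0.134,0],0],[[0.131,0.178,0],0],[[0.164,0.223,0],1],[[0.197,0.268,0],2],[[0.23,0.312,0],3],[[0.263,0.357,0],3],[[0.296,0.401,0],3],[[0.329,0.446,0],3],[[0.329,0.446,0],3],[[0.329,0.446,0],3],[[0.329,0.446,0],3],[[0.329,0.446,0],3],[[0.329,0.446,0],3]])

```text
clock: 2.7
tool_pos: [0.3912, 0.0879, 0.3465]
orientation: [-180.0, 0.0, -25.2]
force: [-0.1, 0.6, -1.2]
opening: 0.0877
```

```bash
python3 - <<'E'
from h import *
o=ctrl.get_obs();print(o["clock"],o["tool_pos"],o["orientation"],np.abs(o["qvel"]).max())
p=ctrl.camera_params("wrist");print(p["position"],p["rotation"])
save("wrist","w1")
for q in["carafe_mid","black_mat_centre"]:
    for r in ctrl.cut_out(q,"wrist")[:1]:
        x,y,w,h=np.array(r["bbox"])*[640,480,640,480]
        print(q,round(r["conf"],2),np.round([x,y,w,h]),onz("wrist",[[x+w/2,y+h/2]],0).round(4))
        v,u=np.nonzero(r["mask"]);
        e=cv2.findContours(r["mask"].astype(np.uint8),cv2.RETR_EXTERNAL,cv2.CHAIN_APPROX_NONE)[0]
        e=max(e,key=cv2.contourArea).reshape(-1,2)
        W=onz("wrist",e,0);print(cv2.minEnclosingCircle(W[:,:2].astype(np.float32)),W.mean(0).round(4))
E
```

```text
2.7 [0.39123085 0.08785964 0.34650875] [-1.79999374e+02  7.93922262e-03 -2.52367426e+01] 0.44671723250638257
[0.46089688 0.05515176 0.50501025] [ 1.63573851e+02  5.41231001e-02 -1.15278919e+02]
carafe_mid 0.71 [280.  65.  95. 136.] [[0.4577 0.0506 0.    ]]
((0.4603084921836853, 0.056471195071935654), 0.09120430797338486) [0.4569 0.0581 0.    ]
black_mat_centre 0.84 [266.   1. 111.  89.] [[0.5593 0.0124 0.    ]]
((0.5752466320991516, 0.007917366921901703), 0.06872397661209106) [0.5662 0.0142 0.    ]
```

View pics/w1.png

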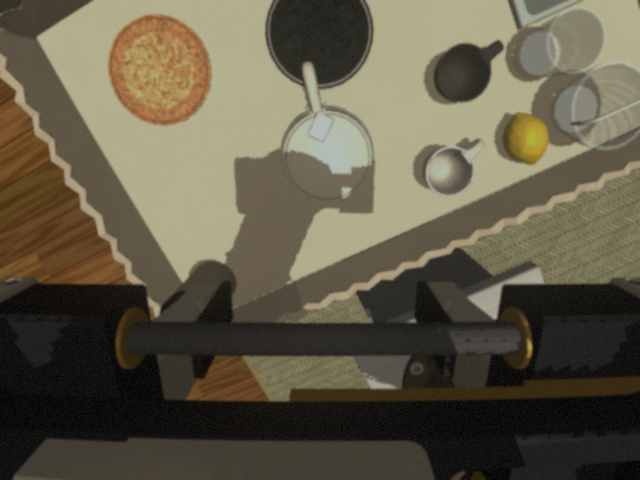

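```bash
python3 - <<'E'
from h import *
# uses the newest pose (unchanged)
for z in(.04,.05,.06):print("carafe",z,onz("wrist",[[327,153]],z).round(4))
ctrl.snapshot("wrist")
m=ctrl.cut_out("black_mat_centre","wrist")[0]["mask"].astype(np.uint8)
e=cv2.findContours(m,cv2.RETR_EXTERNAL,cv2.CHAIN_APPROX_NONE)[0];e=max(e,key=cv2.contourArea).reshape(-1,2)
h=cv2.convexHull(e).reshape(-1,2);
e=e[(e[:,1]>4)&((e[:,1]<60)|(e[:,0]>325))]
W=onz("wrist",e,0)[:,:2]
from scipy.optimize import least_squares
s=least_squares(lambda v:np.hypot(*(W-v[:2]).T)-v[2],[.567,.0,.068],loss="soft_l1",f_scale=.002);print("mat",s.x.round(4))
for z in (0,.05):print("rim",z,onz("wrist",[[330,300],[360,288],[520,225],[120,262]],z).round(3).tolist())
print("rim scene",onz("scene",[[150,255],[240,325],[330,385]],.03).round(3).tolist())
E
```

```text
carafe 0.04 [[0.437  0.0618 0.04  ]]
carafe 0.05 [[0.4375 0.0617 0.05  ]]
carafe 0.06 [[0.438  0.0616 0.06  ]]
mat [0.5747 0.0079 0.0677]
rim 0 [[0.235, 0.151, 0.0], [0.234, 0.101, 0.0], [0.224, -0.149, 0.0], [0.425, 0.41, 0.0]]
rim 0.05 [[0.258, 0.141, 0.05], [0.257, 0.097, 0.05], [0.248, -0.129, 0.05], [0.429, 0.375, 0.05]]
rim scene [[0.255, 0.297, 0.03], [0.247, 0.023, 0.03], [0.255, -0.167, 0.03]]
```

Emit:
jog_arm(deltas=[[[-0.004,0.006,0.03],-2],[[-0.004,0.006,0.07],-2],[[-0.004,0.006,0.11],-2],[[-0.004,0.006,0.15],-2],[[-0.004,0.006,0.18],-2],[[-0.004,0.006,0.196],-2],[[-0.004,0.006,0.196],-2],[[-0.004,0.006,0.196],-2],[[-0.004,0.006,0.196],-2]])

```text
clock: 3.85
tool_pos: [0.3859, 0.0837, 0.1517]
orientation: [-179.9, -0.1, -23.3]
force: [-0.2, -0.8, 0.5]
opening: 0.0874
```

```bash
python3 - <<'E'
from h import *
o=ctrl.get_obs();print(o["clock"],o["tool_pos"],o["orientation"],np.round(o["joint_pos"],1))
save("wrist","w2");save("scene","s2")
E
```

```text
3.85 [0.38592924 0.08374502 0.15173173] [-1.79909060e+02 -6.33590002e-02 -2.33005313e+01] [ 41.3  -3.1 -38.7   0.  -54.3  25.4]
```

View pics/w2.png

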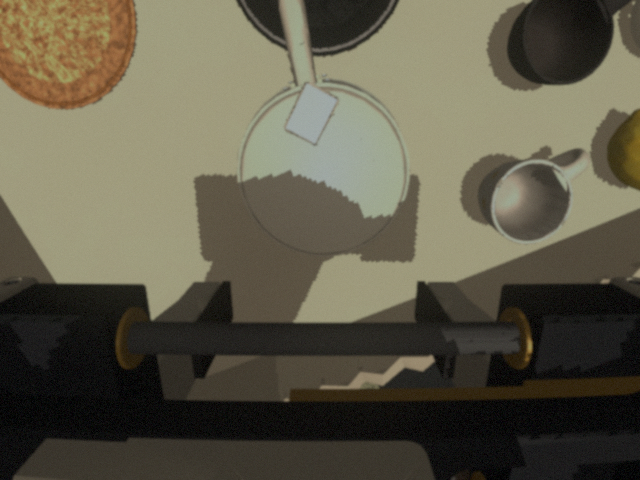

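View pics/s2.png

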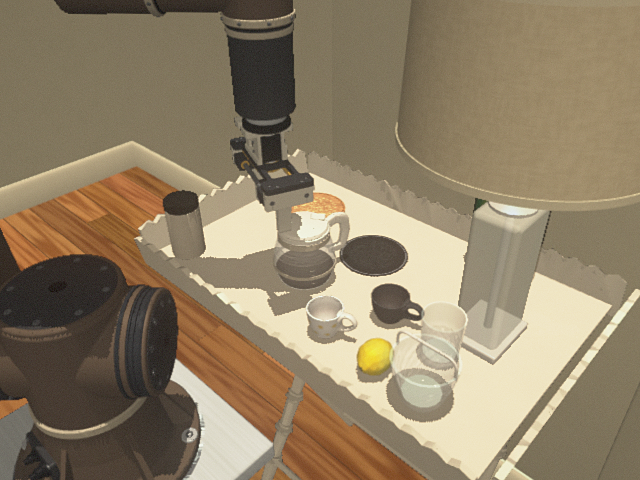

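Emit:
jog_arm(deltas=[[[0,0,0.02],0],[[0,0,0.04],0],[[0,0,0.06],0],[[0,0,0.075],0],[[0,0,0.086],0],[[0,0,0.086],0],[[0,0,0.086],0],[[0,0,0.086],0]])

```text
clock: 4.75
tool_pos: [0.3858, 0.0835, 0.0654]
orientation: [-179.9, -0.0, -23.3]
force: [-0.1, -0.9, 1.3]
opening: 0.0877
```

```bash
python3 - <<'E'
from h import *
o=ctrl.get_obs();print(o["clock"],o["tool_pos"],o["orientation"],np.round(o["joint_pos"],1),o["force"])
save("wrist","w3");a=save("scene","s3");b=save("side","d3")
f=lambda i:cv2.resize(i[150:310,200:440],None,fx=2.2,fy=1.85*1)
cv2.imwrite("pics/c3.png",np.vstack([f(a),f(b)])[:,:,::-1])
E
```

```text
4.75 [0.38579237 0.08352058 0.06544551] [-1.79914983e+02 -4.97773384e-02 -2.33265531e+01] [ 41.3   4.4 -45.6   0.  -39.9  25.4] [-0.10206728 -0.91264683  1.26752985]
```

View pics/w3.png

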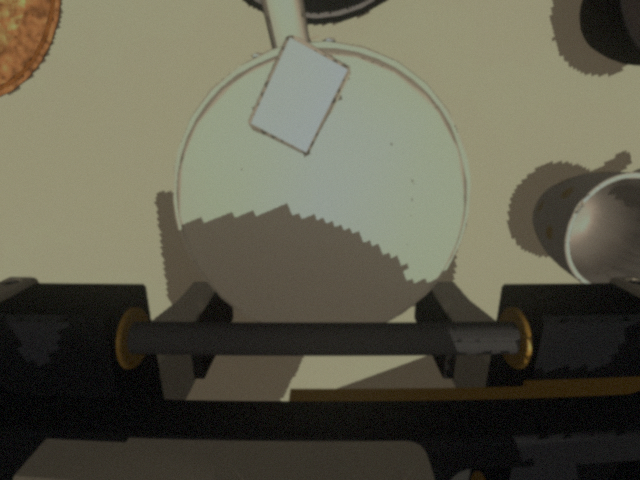

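View pics/c3.png

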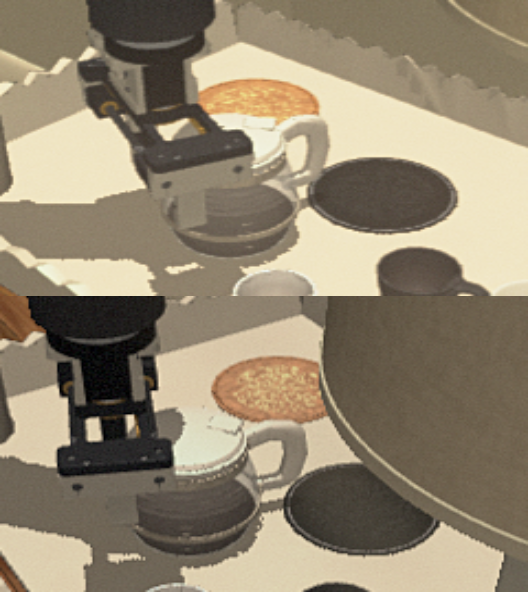

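Emit:
jog_arm(deltas=[[[0.003,0,0],0],[[0.006,0,0],0],[[0.009,0,0],0],[[0.012,0,0],0],[[0.015,0,0],0],[[0.018,0,0],0],[[0.021,0,0],0],[[0.024,0,0],0],[[0.027,0,0],0],[[0.03,0,0],0],[[0.03,0,0],0],[[0.03,0,0],0]])

```text
clock: 6.1
tool_pos: [0.4129, 0.071, 0.0645]
orientation: [180.0, -0.0, -23.3]
force: [-0.1, -0.4, -0.0]
opening: 0.0875
```

```bash
python3 - <<'E'
from h import *
o=ctrl.get_obs();print(o["clock"],o["tool_pos"],o["orientation"],o["force"])
a=save("wrist","w4");b=save("side","d4")
cv2.imwrite("pics/c4.png",np.vstack([cv2.resize(a,(400,300)),cv2.resize(b[150:330,200:440],(400,300))])[:,:,::-1])
E
```

```text
6.1 [0.41288164 0.07103404 0.06453888] [ 1.79996167e+02 -1.21664040e-02 -2.33440909e+01] [-0.09380853 -0.40874421 -0.02976256]
```

View pics/c4.png

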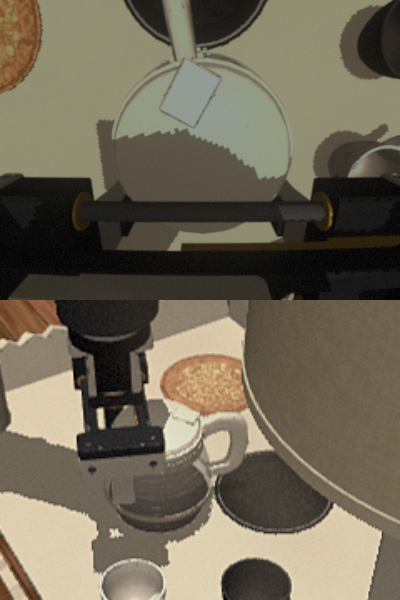

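```bash
cat >> h.py <<'E'
from scipy.optimize import least_squares
def mat(c):
    ctrl.snapshot(c);m=ctrl.cut_out("black_mat_centre",c)[0]["mask"].astype(np.uint8)
    e=cv2.findContours(m,cv2.RETR_EXTERNAL,cv2.CHAIN_APPROX_NONE)[0];e=max(e,key=cv2.contourArea).reshape(-1,2)
    W=onz(c,e,0.001)[:,:2]
    s=least_squares(lambda v:np.hypot(*(W-v[:2]).T)-.068,[.57,.004],loss="cauchy",f_scale=.001)
    return s.x.round(4),np.percentile(abs(s.fun if 0 else np.hypot(*(W-s.x).T)-.068),[50,90]).round(4)
E
python3 - <<'E'
from h import *
for c in("scene","side"):print(c,mat(c))
E
```

```text
scene (array([0.5733, 0.0079]), array([0.0015, 0.0101]))
side (array([0.5734, 0.0077]), array([0.0013, 0.0216]))
```

Emit:
jog_arm(deltas=[[[0.003,0,0],0],[[0.008,0,0],0],[[0.014,0,0],0],[[0.02,-0.001,0],0],[[0.026,-0.001,0],0],[[0.032,-0.001,0],0],[[0.038,-0.002,0],0],[[0.044,-0.002,0],0],[[0.05,-0.002,0],0],[[0.056,-0.003,0],0],[[0.062,-0.003,0],0],[[0.068,-0.003,0],0],[[0.074,-0.004,0],0],[[0.08,-0.004,0],0],[[0.086,-0.004,0],0],[[0.092,-0.005,0],0],[[0.097,-0.005,0],0],[[0.1,-0.005,0],0],[[0.1,-0.005,0],0],[[0.1,-0.005,0],0]])

```text
clock: 8.4
tool_pos: [0.5069, 0.0362, 0.0647]
orientation: [-180.0, -0.0, -23.3]
force: [-0.2, 0.2, -0.7]
opening: 0.0878
```

```bash
python3 - <<'E'
from h import *
o=ctrl.get_obs();print(o["clock"],o["tool_pos"],o["orientation"],o["force"])
a=save("wrist","w5");b=save("scene","s5");d=save("side","d5")
cv2.imwrite("pics/c5.png",np.hstack([np.vstack([cv2.resize(x[150:330,220:460],(400,300)) for x in(b,d)]),np.vstack([cv2.resize(a,(400,300))]*2)])[:,:,::-1])
E
```

```text
8.4 [0.5069487  0.03615003 0.0646593 ] [-1.79979538e+02 -4.13581689e-02 -2.33294651e+01] [-0.16006526  0.18313246 -0.68233806]
```

View pics/c5.png

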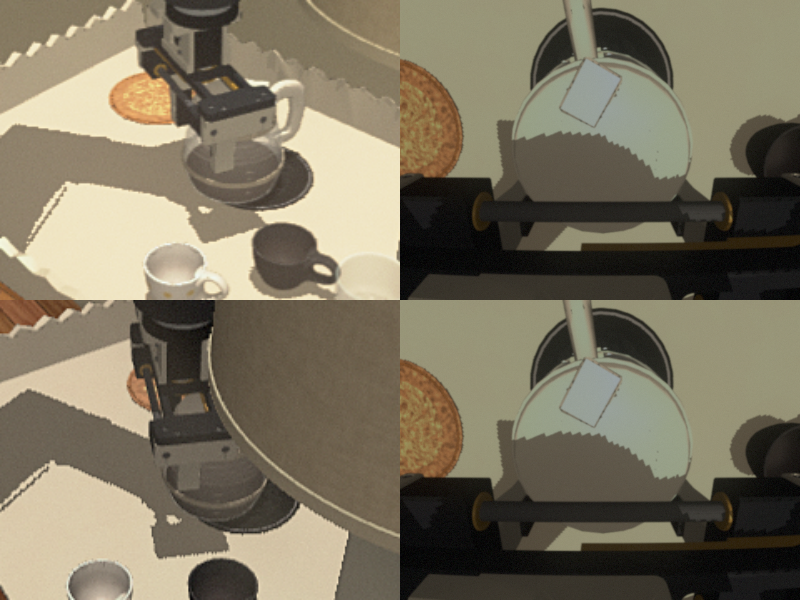

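Emit:
jog_arm(deltas=[[[0.003,0,0],0],[[0.007,0,0],0],[[0.011,0,0],0],[[0.015,0,0],0],[[0.019,0,0],0],[[0.023,0,0],0],[[0.026,0,0],0],[[0.029,0,0],0],[[0.031,0,0],0],[[0.031,0,0],0],[[0.031,0,0],0],[[0.031,0,0],0]])

```text
clock: 9.75
tool_pos: [0.5352, 0.0239, 0.0647]
orientation: [-180.0, -0.0, -23.3]
force: [-1.3, -1.5, -0.2]
opening: 0.0877
```

Emit:
jog_arm(deltas=[[[-0.005,0,0],0],[[-0.015,0,0],0],[[-0.03,0,0],0],[[-0.045,0,0],0],[[-0.05,0,-0.03],0],[[-0.05,0,-0.08],0],[[-0.05,0,-0.13],0],[[-0.05,0,-0.18],0],[[-0.05,0,-0.22],0],[[-0.05,0,-0.22],0],[[-0.05,0,-0.22],0],[[-0.05,0,-0.22],0]])

```text
clock: 10.95
tool_pos: [0.4878, 0.0439, 0.2835]
orientation: [180.0, 0.1, -23.3]
force: [-0.3, 0.0, -0.8]
opening: 0.0877
```

```bash
python3 - <<'E'
from h import *
o=ctrl.get_obs();print(o["clock"],o["tool_pos"],o["orientation"],o["force"])
save("wrist","w6");s=save("scene","s6")
for c in("wrist","scene"):
  for q in["carafe_mid","polka_mug","dark_mug","canister"]:
    for r in ctrl.cut_out(q,c)[:1]:
        print(c,q,round(r["conf"],2),np.round(np.array(r["bbox"])*[640,480,640,480]))
E
```

```text
10.95 [0.48778223 0.04387302 0.28348996] [ 1.79957815e+02  7.84652381e-02 -2.33090797e+01] [-0.30924206  0.04868316 -0.8242945 ]
wrist carafe_mid 0.66 [266.   5. 112. 169.]
wrist polka_mug 0.96 [428. 240.  70.  56.]
wrist dark_mug 0.84 [446. 139.  76.  67.]
wrist canister 0.75 [188. 358.  39.  41.]
scene carafe_mid 0.82 [342. 195.  72.  74.]
scene polka_mug 0.87 [307. 295.  48.  45.]
scene dark_mug 0.81 [371. 285.  52.  37.]
scene canister 0.7 [162. 191.  43.  68.]
```

View pics/w6.png

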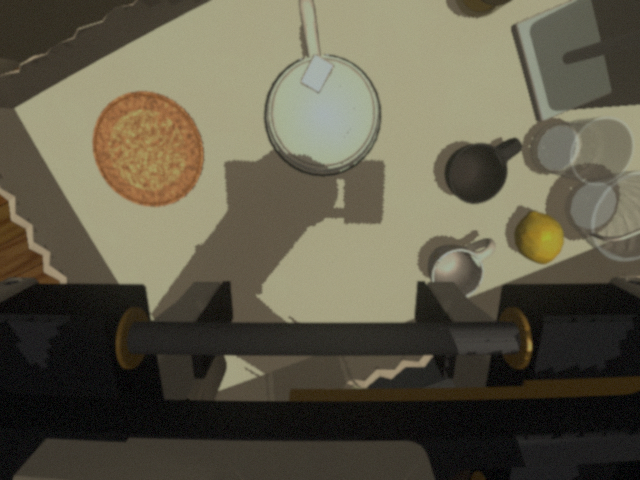

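View pics/s6.png

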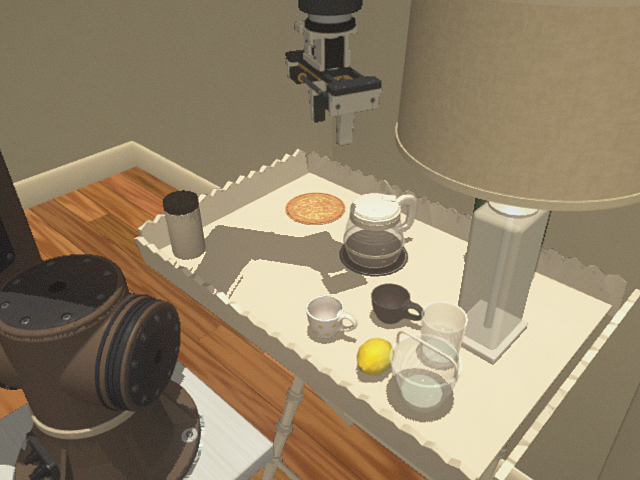

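```bash
python3 - <<'E'
from h import *
for z in(.04,.06):print("carafe",onz("wrist",[[323,112]],z).round(4))
print("mat",mat("scene"),onz("wrist",[[323,117]],0).round(4), onz("wrist",[[323,174],[265,113],[381,113]],0).round(4).tolist())
E
```

```text
carafe [[0.5794 0.0055 0.04  ]]
carafe [[0.5785 0.0059 0.06  ]]
mat (array([0.5738, 0.0085]), array([0.0036, 0.0196])) [[0.5764 0.007  0.    ]] [[0.516, 0.0331, 0.0], [0.6073, 0.0669, 0.0], [0.554, -0.0566, 0.0]]
```

```bash
python3 -c "
from plant import ctrl
print(ctrl.close_job())"
```

```text
the job is handed in; nothing more can be done
None
```

I slid the carafe onto the black mat with the open fingers cradling its back, about 65 mm up, then backed off, raised the arm and handed the job in at about 11 s of the 42 s allowed.

- **Position:** The last wrist picture put the carafe's axis at about (0.579, 0.006). The mat centre was at (0.574, 0.008) from the scene camera and about (0.578, 0.006) from the wrist camera. The offset is at most about 6 mm, against the 22 mm allowed. My first rough mat estimate, (0.568, 0.001), was up to about 12 mm off these, so I dropped it.
- **Standing:** The last pictures show the carafe upright on the mat, with mat visible on the near side. The tilt was judged by eye, not measured.
- **Other objects:** The mugs and canister sit within a few pixels of where they started in the scene picture. The open gripper hangs clear above everything.

No check failed.

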